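Set the jar under the pin counter and key in a batch

TASK

Slide the open yellow tag pin jar along the shelf, without lifting or tipping it, until it stands centred on the round steel disc under the pin counter's chute. With the jar there, gently press the counter's square key, then its narrow bar key, then its round key, one at a time, each right down and let fully up before the next. Leave the cross key alone, do not shift the jar again, and do not disturb the applicators, the tag or the punch.

Things in the scene. Friction and masses are not known exactly. Their poses are not given: they have to be found in the camera images.
- counter: Bench pin counter, grey painted steel, fixed, standing turned so that its front faces the robot's right. Origin on the shelf; x to its back (chute side), y to its left, z up. Footprint x -150 to 60, y -100 to 100 mm; 315 mm tall. Its front (-x) has the sloping key panel with a clear visor over it.
- panel (a point): Middle of the aluminium key panel (125 mm up the slope, 200 mm wide), 100 mm in front of (-x) and 100 mm above the counter's origin; axes as the counter's. The panel's normal leans 40 degrees from vertical to the front. Four black keys stand in a row along y at -63, -21, 21, 63 mm from here, in an order that changes. They are pressed square to the panel, 40 degrees from vertical.
- visor (a point): Middle of the front lower edge (200 mm long, along y) of a clear rigid plastic visor (level, 5 mm thick, thin steel rim) over the keys: 130 mm in front of and 230 mm above the counter's origin, 130 mm above the panel at the key row. A gripper coming straight down on a key hits it: lean the tool about 40 degrees, slim side to the visor (fingers closing along y).
- chute (a point): Middle of the end edge of the steel chute on the counter's back, 111 mm behind, 50 mm left of and about 127 mm above the counter's origin. The chute is 70 mm wide (along y) and slopes up from here to the counter's back, with 20 mm side lips.
- spot (a point): Centre of the round steel disc (112 mm across, marked with a 98 mm dark ring the size of the jar) let flush into the shelf behind the counter, just beyond the chute's end; at shelf height, 130 mm behind and 50 mm left of the counter's origin. It moves and turns with the counter.
- jar: Open yellow plastic jar with tag pins lying in it, 96 mm diameter (92 at the foot), 70 mm tall, about 0.4 kg (varies, as does friction); too wide to grip across. Origin at the centre of its underside, z up. Slides on the shelf when pushed low down.
- key_square (a joint): Travel of the square key: 0 m up, 0.006 m right down. Spring: about 1.5 N to start moving, 4.5 N right down; beyond that it is a hard stop. Springs back up when let go.
- key_square_top (a point): Centre of the top face of the square key (24 mm square), 12 mm proud of the panel when up; its z axis points out of the panel (press against it), x points up the slope, y along the row.
- key_bar (a joint): Travel of the bar key: 0 m up, 0.006 m right down. Spring: about 1.5 N to start moving, 4.5 N right down; beyond that it is a hard stop. Springs back up when let go.
- key_bar_top (a point): Centre of the top face of the bar key (narrow bar, 10 mm wide along the row and 30 mm long up the slope), 12 mm proud of the panel when up; its z axis points out of the panel (press against it), x points up the slope, y along the row.
- key_round (a joint): Travel of the round key: 0 m up, 0.006 m right down. Spring: about 1.5 N to start moving, 4.5 N right down; beyond that it is a hard stop. Springs back up when let go.
- key_round_top (a point): Centre of the top face of the round key (round disc, 25 mm across), 12 mm proud of the panel when up; its z axis points out of the panel (press against it), x points up the slope, y along the row.
- key_cross (a joint): Travel of the cross key: 0 m up, 0.006 m right down. Spring: about 1.5 N to start moving, 4.5 N right down; beyond that it is a hard stop. Springs back up when let go.
- key_cross_top (a point): Centre of the top face of the cross key (plus-shaped cross, 28 mm over its arms, each 8 mm wide), 12 mm proud of the panel when up; its z axis points out of the panel (press against it), x points up the slope, y along the row.
- applicator_a: A grey steel ear tag applicator (plier), loose bystander, 240 mm long, 84 mm wide, 22 mm tall; origin on its underside near mid-length, x towards its jaws.
- applicator_b: A grey steel ear tag applicator (plier), loose bystander, 240 mm long, 84 mm wide, 22 mm tall; origin on its underside near mid-length, x towards its jaws.
- tag: Green polymer cattle tag lying flat, loose bystander, 83 x 70 x 5 mm with a 9 mm tall collar on its neck; origin on the underside of its broad part, x towards the neck.
- punch: Chrome tag pin punch lying down, loose bystander, 165 mm long, 16 to 21 mm thick; origin on the underside of its grip, x towards its tip.
Not all that is in view belongs to the job. What is meant by the jar is not blue or orange, and is the larger of those in its own colour.

How it is judged:
By the outcome, as a careful person would: the job done as asked, in the order asked, and still so for the second after the job is handed in, with the robot touching nothing.
It also fails if it takes over 72 s, if anything falls off the work surface, if the arm or the gripper's body presses on something with over 40 N, if the wrist force passes 120 N, or if a joint passes its speed limit or range.

ROBOT

A 6-joint arm with a two-finger parallel gripper is mounted at the origin on the work surface. World frame = base frame: x ahead of the robot, y to its left, z up, the work surface at z = 0. Lengths are in mm, angles in degrees, forces in N, time in s.
With the tool pointing down it reaches from about 350 to 925 mm from the base axis. Payload 6.4 kg.
Tool frame: the origin (TCP) lies between the finger pads; the fingertips stand 19 mm ahead of it and the grasp point (between the pads) is the TCP; z points along the fingers, x is the direction in which the jaws open and shut, and the axes are right-handed (so a half turn about z gives the same grasp; the last joint's range is limited). The gripper opens to 94 mm and grips with 3 to 60 N. Pads are 16 mm wide; open, the fingers measure 119 mm over their backs; the gripper's body (75 mm by 177 mm) begins 78 mm behind the grasp point.
Start: joints at [-82.053, 14.043, 89.255, -0, 76.702, -9.975], TCP at [200.025, -618.469, 224.455] pointing down, gripper open.
Joint ranges: [-179.41, 179.41], [-58.25, 129.5], [7.25, 145.43], [-54.29, 234.29], [11.92, 165.04], [-157.13, 157.13]. Speed limits (degrees/s): [147.25, 147.25, 180, 180, 180, 180].

INTERFACE

Orientations are given as a 3x3 rotation matrix whose columns are the frame's x, y, z axes.
In Python, from workcell import manip gives the robot as it stands.
- The arm moves only by the tool play_rows, never from a script. Its arguments are lists of equal length, an entry for each row: "translation": the shift along the world's x, y, z in cm, a list of three; "twist": the turn, a rotation vector about the world's x, y, z in rad, a list of three. In form: {"translation": [[dx, dy, dz], ...], "twist": [[wx, wy, wz], ...]}. A call has 1 to 12 rows; each row shifts and turns the pose as measured when the row begins; what a row does not reach is not made up. A row lasts 1/8 s, in which the tool goes at most 62.5 mm and 10.7 degrees, less where a joint would pass 70% of its speed; a pose out of reach is approached as far as the arm can. A call is refused whole if a number of a shift passes 6.25 or a number of a turn 0.188, either way. A call with a gripper value outside its range is refused whole. "gripper" is the closure, from 0 (fully open) to 1 (shut), set as the call begins (left out, the last holds). The fingers move at their own pace and stop on an object; "squeeze" is the grip in N (left out, the last holds). Time passes only in rows, so rows that do not move let the fingers close. It gives the time, the measured TCP pose, the force and the opening at its end, in the units of the state.
- manip.observe(): the state, without advancing time (a new reading comes with each control period).
- manip.grab_frame(name): name is "scene" or "side" or "wrist"; returns the picture (480x640x3 uint8, red, green, blue); there is no depth.
- manip.get_calibration(name): a dict with "fx", "fy", "cx", "cy" (pixels), "R" (3x3) and "t" (3): a world point X has camera coordinates R X + t. Camera axes: x right, y down, z forward; pixel columns grow to the right and rows downward; lengths in mm; the calibration is good to about 2 mm. A picture is of the moment at which its call begins: read the wrist's pose just before it. get_calibration takes no time and is no camera call; for the wrist camera it gives the pose at the moment of the call.
- manip.job_done(): hands the job in, once; it reports no verdict.
Trained networks look in the newest picture that a camera, given by its name, has taken for a name from the list of things; names that differ only in an ending like _2 or _b are one class to them, and where a whole thing is asked for, a point or a joint stands for the part that bears it (a point fixed in the world has none). Each returns a list of dicts, best first, with "p" (0 to 1); they miss things now and then, are a little off and sometimes report something else, mostly with a low value. They report only what shows in the picture. A call takes as long as a camera call. They do not tell look-alikes from the thing itself.
- manip.trace(camera, name): "region" (480x640 bool, what is visible of it) and "bbox" ([left, top, width, height] in pixels, round what is visible of it).
- manip.pinpoint(camera, name): "position" ([column, row] in pixels: a listed point, or the origin of a listed thing).
The state is a dict: "clock": time; "qpos": joint angles; "qd": joint speeds; "tau": joint torques, N m; "ee_pos": TCP position; "orientation": TCP orientation; "force": force on the tool from outside, world axes, zero at the start; "torque": the same for the moment, N m; "opening": finger opening in mm.
Only numpy, scipy, OpenCV 4.12 (cv2) and the standard library are available. Lean on these libraries where they do the work, as an engineer would, in place of code of your own. Each camera call takes 0.05 s, during which the arm holds its last target. There are 200 camera calls.

## Working session

There is one attempt and no reset: what is moved stays moved. The work goes in short steps, Python scripts to look and compute and a tool call to move; the robot and the scene stay as the last step left them, time stands still between calls to the robot, and variables do not carry over. Pictures are saved under pics/ and viewed, about 8 in all and at most 12, crops included, and the job is handed in when it is done.

Besides the shell and the picture viewer there is one more tool, called after "Request:" as name(argument=value, ...) on one line, values as JSON. play_rows: Moves the arm, as the interface text tells. Its arguments: {"type":"object","properties":{"translation":{"type":"array"},"twist":{"type":"array"},"gripper":{"type":"number"},"squeeze":{"type":"number"}},"required":["translation","twist"]}

```bash
mkdir -p pics; cat > h.py <<'E'
import numpy as np, cv2
from workcell import manip
def save(cam,fn,crop=None,scale=1):
    im=manip.grab_frame(cam)[:,:,::-1]
    if crop: x,y,w,h=crop; im=im[y:y+h,x:x+w]
    if scale!=1: im=cv2.resize(im,None,fx=scale,fy=scale,interpolation=cv2.INTER_CUBIC)
    cv2.imwrite('pics/'+fn,im)
def ray(c,px):
    R=np.array(c['R']);t=np.array(c['t'])
    d=R.T@np.array([(px[0]-c['cx'])/c['fx'],(px[1]-c['cy'])/c['fy'],1]);return -R.T@t,d/np.linalg.norm(d)
def atz(c,px,z):
    o,d=ray(c,px);return o+d*(z-o[2])/d[2]
def tri(rays):
    A=0;b=0
    for o,d in rays:
        P=np.eye(3)-np.outer(d,d);A=A+P;b=b+P@o
    X=np.linalg.solve(A,b);return X,[np.linalg.norm((np.eye(3)-np.outer(d,d))@(X-o)) for o,d in rays]
def proj(c,X):
    p=np.array(c['R'])@X+np.array(c['t']);return [c['fx']*p[0]/p[2]+c['cx'],c['fy']*p[1]/p[2]+c['cy']]
E
python3 - <<'E'
from h import *
np.set_printoptions(precision=1,suppress=True)
print(manip.observe())
ims=[]
for cam in ['scene','side']:
    save(cam,f'a_{cam}.png'); c=manip.get_calibration(cam); print(cam,-np.array(c['R']).T@c['t'],c['fx'])
    for n in ['jar','spot','panel','visor','chute','counter','key_square_top','key_bar_top','key_round_top','key_cross_top','applicator_a','tag','punch']:
        print(n,[(round(r['p'],2),np.round(r['position']).tolist(),atz(c,r['position'],0)[:2]) for r in manip.pinpoint(cam,n)[:3]])
E
```

```text
{'clock': 0.0, 'qpos': array([-82.1,  14.1,  89.3,   0. ,  76.7, -10. ]), 'qd': array([-0. , -0. , -0.1, -0.1,  0.1,  0. ]), 'tau': array([  0. , -41.6, -31.5,   0.1,   0. ,  -0. ]), 'ee_pos': array([ 199.9, -617.9,  223.4]), 'orientation': array([[ 0.3, -1. , -0. ],
       [-1. , -0.3,  0. ],
       [-0. , -0. , -1. ]]), 'force': array([-0.4,  0.1,  0.6]), 'torque': array([-0.,  0., -0.]), 'opening': 93.59376517396706}
scene [ 918.8 -115.  1253.7] 476.24675631390267
jar [(0.87, [461.0, 239.0], array([626.2, 388.7])), (0.85, [420.0, 171.0], array([392.6, 368.7])), (0.69, [406.0, 226.0], array([536.5, 259.8]))]
spot [(0.91, [348.0, 275.0], array([613.1,  55.8]))]
panel []
visor [(0.96, [233.0, 247.0], array([ 423.5, -213.8])), (0.34, [404.0, 226.0], array([535.5, 256.5]))]
chute [(0.97, [342.0, 258.0], array([560.2,  57.4])), (0.15, [163.0, 315.0], array([ 541.8, -443.7]))]
counter []
key_square_top []
key_bar_top []
key_round_top []
key_cross_top []
applicator_a [(0.81, [451.0, 287.0], array([740.1, 302.5])), (0.56, [168.0, 315.0], array([ 545.2, -433.1]))]
tag [(0.53, [302.0, 207.0]
[... 326 characters left out ...]
138.8]))]
visor [(0.93, [332.0, 316.0], array([ 550. , -126.5])), (0.47, [310.0, 318.0], array([ 491. , -109.8]))]
chute [(0.52, [355.0, 324.0], array([ 599. , -170.9]))]
counter []
key_square_top [(0.67, [339.0, 322.0], array([ 560.3, -150.2]))]
key_bar_top [(0.55, [323.0, 321.0], array([ 522.1, -133. ]))]
key_round_top [(0.63, [306.0, 318.0], array([ 479.5, -106.9])), (0.36, [357.0, 327.0], array([ 600.7, -181.2]))]
key_cross_top [(0.59, [356.0, 326.0], array([ 600.2, -175.9]))]
applicator_a [(0.96, [377.0, 426.0], array([ 549. , -437.6])), (0.8, [339.0, 168.0], array([744.8, 306.8]))]
tag [(0.89, [261.0, 293.0], array([388.6,   6.5]))]
punch [(0.71, [229.0, 233.0], array([361.5, 216. ]))]
```

View pics/a_scene.png

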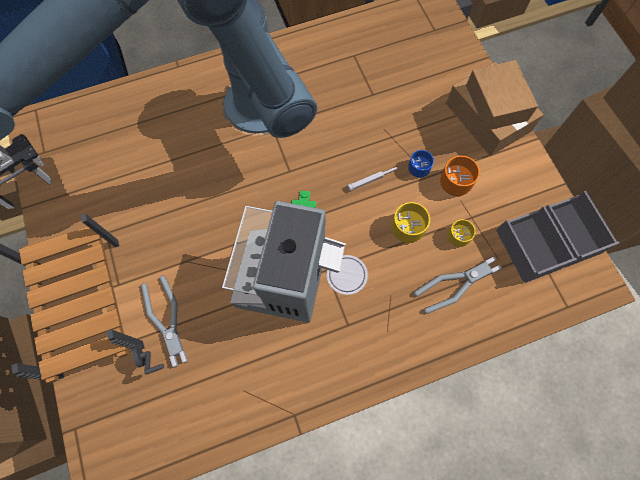

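View pics/a_side.png

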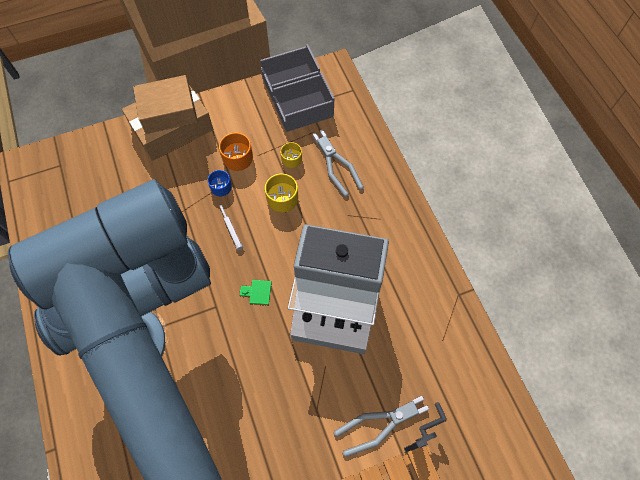

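The target jar is the large yellow one, at (411,222) in scene and (281,192) in side. It could be confused with the small yellow jar (462,232), the orange one (461,175) and the blue one (421,163). The chute is at (332,255) and the disc at (347,275) in scene. From robot side to far side, the keys in the side view run round (306,318), bar (323,321), square (339,322), cross (356,326).

```bash
cat >> h.py <<'E'
from scipy.optimize import least_squares
LOC={'spot':(130,50,0),'chute':(111,50,127),'visor':(-130,0,230)}
KY={'key_round_top':63,'key_bar_top':21,'key_square_top':-21,'key_cross_top':-63}
for k,y in KY.items(): LOC[k]=(-100-12*np.sin(np.radians(40)),y,100+12*np.cos(np.radians(40)))
def W(p,l):
    c,s=np.cos(p[2]),np.sin(p[2]); return np.array([p[0]+c*l[0]-s*l[1],p[1]+s*l[0]+c*l[1],l[2]])
def fit(obs):
    f=lambda p:np.concatenate([np.array(proj(c,W(p,LOC[n])))-px for c,n,px in obs])
    r=least_squares(f,[560,-75,1.5],loss='soft_l1',f_scale=3,x_scale=[1,1,.01]);return r.x,f(r.x).reshape(-1,2)
E
python3 - <<'E'
from h import *
np.set_printoptions(precision=1,suppress=True)
cs=manip.get_calibration('scene');cd=manip.get_calibration('side')
obs=[(cs,'spot',[348,275]),(cs,'chute',[342,258]),(cs,'visor',[233,247]),(cd,'visor',[332,316]),(cd,'key_round_top',[306,318]),(cd,'key_bar_top',[323,321]),(cd,'key_square_top',[339,322]),(cd,'key_cross_top',[356,326])]
p,r=fit(obs);print(p,np.degrees(p[2]));print(r)
for n in LOC: print(n,W(p,LOC[n]))
manip.grab_frame('scene');manip.grab_frame('side')
ps=[q['position'] for q in manip.pinpoint('scene','jar')];pd=[q['position'] for q in manip.pinpoint('side','jar')]
for a in ps:
  for b in pd:
    X,e=tri([ray(cs,a),ray(cd,b)])
    if max(e)<15: print(a,b,X,e)
E
```

```text
[584.2 -80.    1. ] 58.611093600330356
[[ 0.1 -1.2]
 [ 0.5  0.6]
 [ 2.5 -0.2]
 [-1.2  0.9]
 [ 1.  -0. ]
 [ 0.3 -0.2]
 [ 0.7  1.7]
 [ 0.1  0.6]]
spot [609.2  57.    0. ]
chute [599.3  40.8 127. ]
visor [ 516.5 -191.   230. ]
key_round_top [ 474.3 -139.1  109.2]
key_bar_top [ 510.2 -161.   109.2]
key_square_top [ 546.  -182.9  109.2]
key_cross_top [ 581.9 -204.7  109.2]
[455.6, 182.0] [238.1, 157.9] [464.6 448.    9.7] [np.float64(1.3434141226543146), np.float64(1.3434141226541232)]
[418.4, 170.7] [222.0, 185.6] [390.4 366.7   9.3] [np.float64(5.449894968980069), np.float64(5.4498949689799066)]
[461.4, 236.0] [290.4, 157.4] [618.7 394.2   2.8] [np.float64(2.04437955546292), np.float64(2.04437955546287)]
[407.9, 225.5] [283.8, 200.6] [543.8 258.3  12.8] [np.float64(4.619192766028656), np.float64(4.619192766028752)]
```

Request:
play_rows(translation=[[0, 0, 5], [0, 0, 6], [0, 0, 6], [0, 0, 4], [3, 5, 0], [3, 5, 0], [3, 5, 0], [3, 5, 0]], twist=[[0, 0, 0], [0, 0, 0], [0, 0, 0], [0, 0, 0], [0, 0, 0], [0, 0, 0], [0, 0, 0], [0, 0, 0]])

```text
clock: 2.6
ee_pos: [320.1, -413.2, 439.5]
orientation: [[0.301, -0.954, 0.001], [-0.954, -0.301, 0.002], [-0.002, -0.002, -1.0]]
force: [0.6, 0.2, 0.0]
opening: 93.9
```

Request:
play_rows(translation=[[2, 5.2, 0], [2, 5.2, 0], [2, 5.2, 0], [2, 5.2, 0], [2, 5.2, 0], [1.4, 5.8, 0], [1.4, 5.8, 0], [1.4, 5.8, 0], [1.4, 5.8, 0], [1.4, 5.8, 0], [1.4, 5.8, 0], [0, 0, 0]], twist=[[0, 0, 0.145], [0, 0, 0.145], [0, 0, 0.145], [0, 0, 0.145], [0, 0, 0.145], [0, 0, 0.145], [0, 0, 0.145], [0, 0, 0.145], [0, 0, 0.145], [0, 0, 0.145], [0, 0, 0.145], [0, 0, 0]], gripper=0.46)

```text
clock: 4.1
ee_pos: [506.2, 219.4, 440.9]
orientation: [[0.926, 0.378, 0.005], [0.378, -0.926, 0.004], [0.006, -0.002, -1.0]]
force: [-0.3, -1.0, -0.8]
opening: 51.0
```

```bash
cat > look.py <<'E'
import sys
from h import *
np.set_printoptions(precision=1,suppress=True)
c=manip.get_calibration('wrist'); save('wrist',sys.argv[1]+'.png')
print('cam',-np.array(c['R']).T@c['t'],c['fx'])
z={'jar':0,'spot':0,'chute':127,'visor':230}
for n in sys.argv[2:]:
    print(n,[(round(r['p'],2),np.round(r['position']).tolist(),atz(c,r['position'],LOC.get(n,(0,0,0))[2])[:2]) for r in manip.pinpoint('wrist',n)[:4]])
o=manip.observe();print(o['clock'],o['ee_pos'],o['orientation'].tolist(),o['qpos'])
E
python3 look.py w1 jar spot chute
```

```text
cam [477.4 286.7 601.4] 340.42702151466455
jar [(0.96, [415.0, 120.0], array([611.2, 386.4])), (0.72, [353.0, 43.0], array([466.6, 454. ])), (0.62, [348.0, 172.0], array([541. , 264.7]))]
spot [(0.85, [340.0, 291.0], array([616.4,  53.2]))]
chute [(0.64, [300.0, 348.0], array([565.2,  -9.4])), (0.55, [333.0, 330.0], array([601.8,  38.2]))]
4.3 [506.5 215.2 442. ] [[0.9284667112626407, 0.3713541928923662, 0.006754961021030705], [0.3713374867126239, -0.9284908873444989, 0.00362533862928177], [0.007618204453032743, -0.000857635985951379, -0.9999706132789239]] [ 11.2  -4.9  87.1   0.1  97.3 -10.6]
```

View pics/w1.png

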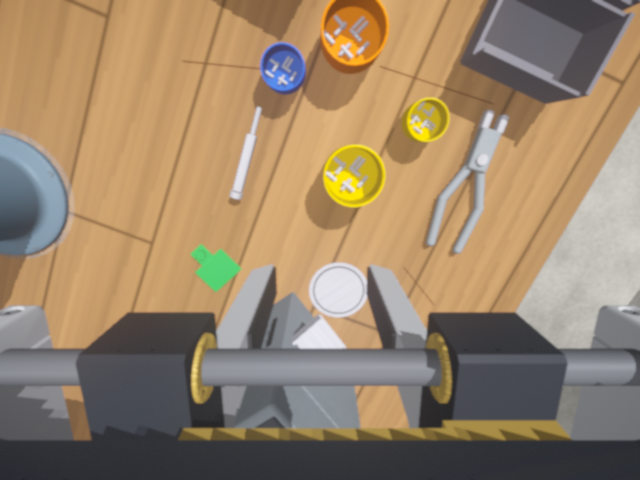

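The wrist view shows the large yellow jar at (355,176) and the small one at (428,119). The disc is at (339,290) and the chute at (320,335). All are clear and match the scene estimates.

```bash
cat >> h.py <<'E'
def yellow(cam,near,z=70):
    "rim ellipse centre of the yellow blob containing px near, and world at z"
    c=manip.get_calibration(cam);im=manip.grab_frame(cam)
    hsv=cv2.cvtColor(im,cv2.COLOR_RGB2HSV)
    m=cv2.inRange(hsv,(22,130,60),(34,255,255))
    cn,_=cv2.findContours(m,cv2.RETR_EXTERNAL,cv2.CHAIN_APPROX_NONE)
    k=max(cn,key=lambda q:(cv2.pointPolygonTest(cv2.convexHull(q),near,False)>0)*1e6+cv2.contourArea(q))
    # model fit: convex hull of rim (r48,z70) + foot (r46,z0) silhouettes
    a=np.linspace(0,2*np.pi,60,endpoint=False)
    hull=cv2.convexHull(k)[:,0].astype(np.float32)
    d=cv2.convexHull(k)
    def f(p):
        P=[proj(c,np.array([p[0]+r*np.cos(t),p[1]+r*np.sin(t),h])) for r,h in((48,70),(46,0)) for t in a]
        H=cv2.convexHull(np.array(P,np.float32))
        return [cv2.pointPolygonTest(H,(float(q[0]),float(q[1])),True) for q in hull]
    M=cv2.moments(d);x0=atz(c,(M['m10']/M['m00'],M['m01']/M['m00']),40)[:2]
    r=least_squares(f,x0,diff_step=1e-3,loss='soft_l1');return r.x,np.abs(r.fun).mean(),(M['m10']/M['m00'],M['m01']/M['m00'])
def disc(near,z=0,R=56):
    pass
E
python3 - <<'E'
from h import *
print(yellow('wrist',(355,176)),yellow('scene',(411,222)),yellow('side',(281,192)))
c=manip.get_calibration('wrist');im=manip.grab_frame('wrist')
for cam,bb in(('wrist',(300,255,80,75)),('scene',(322,252,52,46))):
    c=manip.get_calibration(cam);im=manip.grab_frame(cam)
    hsv=cv2.cvtColor(im,cv2.COLOR_RGB2HSV);x,y,w,h=bb
    m=np.zeros(im.shape[:2],np.uint8);m[y:y+h,x:x+w]=((hsv[...,1]<50)&(hsv[...,2]>110))[y:y+h,x:x+w]*255
    cn,_=cv2.findContours(m,cv2.RETR_EXTERNAL,cv2.CHAIN_APPROX_NONE);k=max(cn,key=cv2.contourArea)
    e=cv2.fitEllipse(cv2.convexHull(k));print(cam,e,atz(c,e[0],0))
E
```

```text
(array([543.91142133, 265.33648051]), np.float64(0.48947128241392435), (354.08769410763665, 172.18432248457773)) (array([542.49257361, 263.66990956]), np.float64(0.33518795567585463), (410.15143678160916, 221.82126436781607)) (array([544.87179102, 268.18252949]), np.float64(0.27631517317167237), (281.3491124260355, 192.12130177514794))
wrist ((331.5486145019531, 296.66290283203125), (60.188697814941406, 85.39849853515625), 41.19366455078125) [605.11220805  31.16624699   0.        ]
scene ((343.4801025390625, 271.46160888671875), (39.4827995300293, 52.05211639404297), 129.46778869628906) [ 5.98687034e+02  4.76521549e+01 -2.27373675e-13]
```

Request:
play_rows(translation=[[0.4, 4.4, 0], [0.4, 4.4, 0], [0.4, 4.4, -2], [0, 0, -5], [0, 0, -5], [0, 0, -6], [0, 0, -6], [0, 0, -5], [0, 0, 0]], twist=[[0, 0, -0.02], [0, 0, -0.02], [0, 0, -0.02], [-0.15, -0.049, 0], [-0.15, -0.049, 0], [0, 0, 0], [0, 0, 0], [0, 0, 0], [0, 0, 0]])

```text
clock: 5.72
ee_pos: [518.8, 347.5, 146.9]
orientation: [[0.95, 0.292, 0.114], [0.313, -0.902, -0.298], [0.016, 0.319, -0.948]]
force: [-0.3, -0.1, -0.4]
opening: 50.6
```

```bash
python3 look.py w2 jar spot chute
```

```text
cam [478.8 461.5 275.4] 340.42702151466455
jar [(0.82, [288.0, 18.0], array([462.9, 452.3])), (0.58, [315.0, 257.0], array([542. , 263.2])), (0.58, [159.0, 97.0], array([383.2, 372.1])), (0.56, [444.0, 171.0], array([620.7, 385.9]))]
spot [(0.86, [316.0, 386.0], array([611.3,  53.1]))]
chute []
5.925 [523.2 350.2 155. ] [[0.949189419403977, 0.2879862557614644, 0.12689902515005072], [0.3131857800819683, -0.9039850659944009, -0.29107673835871456], [0.030888723605707984, 0.3160299304679715, -0.9482462601046306]] [ 31.   18.6  92.7 -19.3  72.1  19.6]
```

View pics/w2.png

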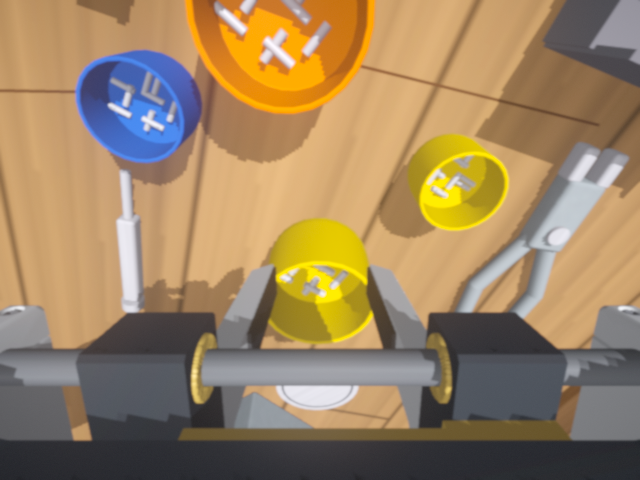

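The jar, at (318,280), lies between the fingers and in line with the disc at (316,387). Lowering now.

Request:
play_rows(translation=[[-0.5, -0.4, -5], [0, 0, -5], [0, 0, -2], [0, 0, 0], [0, 0, 0]], twist=[[0, 0, 0], [0, 0, 0], [0, 0, 0], [0, 0, 0], [0, 0, 0]])

```text
clock: 6.55
ee_pos: [528.0, 351.6, 48.8]
orientation: [[0.948, 0.28, 0.15], [0.313, -0.908, -0.278], [0.058, 0.311, -0.949]]
force: [-0.1, 0.5, 0.4]
opening: 50.9
```

Request:
play_rows(translation=[[-1.0, -0.5, -1.2], [-0.1, 0, -0.8]], twist=[[-0.018, 0.055, 0], [0, 0, 0]])

```text
clock: 6.8
ee_pos: [518.6, 347.7, 31.6]
orientation: [[0.95, 0.297, 0.1], [0.313, -0.903, -0.293], [0.003, 0.31, -0.951]]
force: [-0.9, 0.8, -0.0]
opening: 50.6
```

Request:
play_rows(translation=[[0.3, -1.1, -0.4], [0.3, -0.9, 0], [0.25, -0.7, 0], [0.3, -0.9, 0], [0.33, -1.0, 0], [0.33, -1.0, 0], [0.33, -1.0, 0], [0.33, -1.0, 0], [0.33, -1.0, 0], [0.33, -1.0, 0], [0.3, -0.8, 0], [0.2, -0.5, 0]], twist=[[0, 0, 0], [0, 0, 0], [0, 0, 0], [0, 0, 0], [0, 0, 0], [0, 0, 0], [0, 0, 0], [0, 0, 0], [0, 0, 0], [0, 0, 0], [0, 0, 0], [0, 0, 0]])

```text
clock: 8.3
ee_pos: [556.5, 231.9, 26.7]
orientation: [[0.95, 0.296, 0.098], [0.312, -0.905, -0.29], [0.003, 0.307, -0.952]]
force: [-1.1, 3.1, -0.4]
opening: 50.7
```

```bash
cat > jar.py <<'E'
from h import *
np.set_printoptions(precision=1,suppress=True)
o=manip.observe();print(o['clock'],o['ee_pos'],o['force'])
for cam in ('scene','side'):
    im=manip.grab_frame(cam);c=manip.get_calibration(cam)
    cand=[r['position'] for r in manip.pinpoint(cam,'jar')]
    g=o['ee_pos']+52*np.array([.312,-.95,0]);g[2]=35
    print(cam,yellow(cam,tuple(map(float,proj(c,g)))),cand)
E
python3 jar.py
```

```text
8.3 [556.5 231.9  26.7] [-1.1  3.1 -0.4]
scene (array([569.8, 180.8]), np.float64(0.5084540551719254), (386.12401402278704, 241.05112474437627)) [[460.7, 239.8], [385.4, 241.5], [458.5, 185.9], [234.3, 246.7]]
side (array([572.7, 185.4]), np.float64(0.3398596839897677), (299.73372878563185, 212.2123908386884)) [[221.6, 185.7], [238.3, 159.4], [291.3, 158.8]]
```

Request:
play_rows(translation=[[0.3, -0.8, 0], [0.31, -1.0, 0], [0.31, -1.0, 0], [0.31, -1.0, 0], [0.31, -1.0, 0], [0.31, -1.0, 0], [0.31, -1.0, 0], [0.31, -1.0, 0], [0.31, -1.0, 0], [0.3, -0.9, 0], [0.2, -0.7, 0], [0.15, -0.5, 0]], twist=[[0, 0, 0], [0, 0, 0], [0, 0, 0], [0, 0, 0], [0, 0, 0], [0, 0, 0], [0, 0, 0], [0, 0, 0], [0, 0, 0], [0, 0, 0], [0, 0, 0], [0, 0, 0]])

```text
clock: 10.1
ee_pos: [592.6, 117.0, 26.9]
orientation: [[0.95, 0.297, 0.099], [0.313, -0.905, -0.289], [0.003, 0.305, -0.952]]
force: [-0.4, 3.5, -0.2]
opening: 51.0
```

```bash
python3 jar.py; python3 look.py w3 spot; python3 -c "
from h import *
save('scene','s3.png',(290,200,110,110),5)"
```

```text
10.1 [592.6 117.   26.9] [-0.4  3.5 -0.2]
scene (array([606.3,  65.6]), np.float64(0.38927209292216547), (352.49432260071546, 267.75937159744905)) [[458.9, 184.4], [350.0, 270.5], [460.1, 238.2], [304.3, 210.2]]
side (array([658. , 167.1]), np.float64(2.266764711692778), (327.8974358974359, 225.6367521367521)) [[223.2, 185.3], [290.0, 158.4]]
cam [554.6 230.  157.1] 340.42702151466455
spot []
10.5 [592.5 117.3  26.9] [[0.9496664872992392, 0.29731456990440197, 0.09867932622025986], [0.3132461117106376, -0.9045195696068118, -0.2893461969621767], [0.003230541578555727, 0.305693301727186, -0.952124555339395]] [  8.   23.  102.6 -22.1  53.1   2.9]
```

View pics/s3.png

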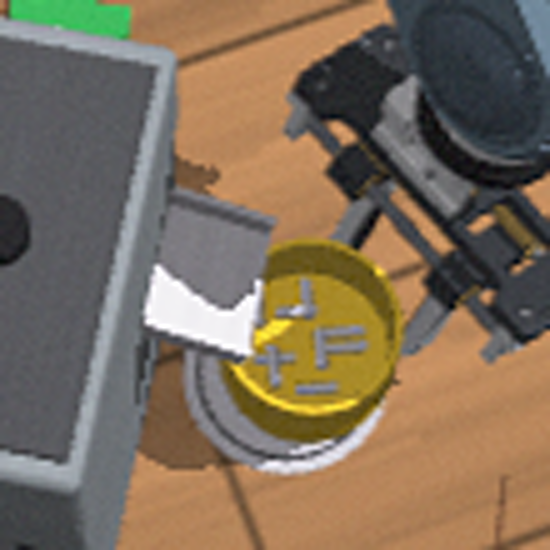

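The jar at (317,340) in the crop is about 10 mm short of the disc, with the disc's rim showing below it. I'll fit the disc's outline in the first scene image and in w1.

```bash
cat > disc.py <<'E'
from h import *
c=manip.get_calibration('scene')
im=cv2.imread('pics/a_scene.png');hsv=cv2.cvtColor(im,cv2.COLOR_BGR2HSV)
m=((hsv[...,1]<75)&(hsv[...,2]>90)).astype(np.uint8)*255
a=np.linspace(0,2*np.pi,200,endpoint=False)
def circ(p,R=56): return np.array([proj(c,np.array([p[0]+R*np.cos(t),p[1]+R*np.sin(t),0])) for t in a],np.float32)
# subpixel: for each outward ray find saturation crossing
p=np.array([613,55.])
for it in range(5):
    pts=[]
    for t in a:
        prof=[]
        rs=np.arange(48,68,.5)
        P=np.array([proj(c,np.array([p[0]+r*np.cos(t),p[1]+r*np.sin(t),0])) for r in rs],np.float32)
        s=cv2.remap(hsv[...,1].astype(np.float32),P[:,0],P[:,1],cv2.INTER_LINEAR).ravel()
        g=np.diff(s);i=np.argmax(g)
        if g[i]>6 and s[0]<70 and s[-1]>80: pts.append((t,rs[i]+.25))
    pts=np.array(pts);X=p+np.c_[np.cos(pts[:,0]),np.sin(pts[:,0])]*pts[:,1:]
    r=least_squares(lambda q:np.hypot(*(X-q).T)-56,p,loss='soft_l1');p=r.x
print(p,len(pts),np.abs(r.fun).mean(),np.degrees(pts[::8,0]).round())
E
python3 disc.py
```

```text
[609.2422331   53.19587662] 162 0.5860113931802591 [  0.  14.  29.  43.  58.  72.  86. 101. 115. 130. 144. 158. 241. 256.
 270. 284. 299. 313. 328. 342. 356.]
```

Request:
play_rows(translation=[[0.1, -0.4, 0], [0.1, -0.4, 0], [0.05, -0.3, 0], [0.02, -0.1, 0], [0, 0, 0]], twist=[[0, 0, 0], [0, 0, 0], [0, 0, 0], [0, 0, 0], [0, 0, 0]])

```text
clock: 11.18
ee_pos: [595.2, 106.2, 26.8]
orientation: [[0.95, 0.297, 0.099], [0.313, -0.905, -0.287], [0.005, 0.303, -0.953]]
force: [-0.9, 3.0, 0.6]
opening: 50.7
```

```bash
python3 jar.py|head -2;python3 -c "
from h import *
save('scene','s4.png',(290,200,110,110),5)"
```

```text
11.175 [595.2 106.2  26.8] [-0.9  3.   0.6]
scene (array([609.1,  56. ]), np.float64(0.4187138119298807), (349.44943289224955, 270.34105229993696)) [[419.5, 168.7], [455.2, 184.5], [348.3, 268.9]]
```

View pics/s4.png

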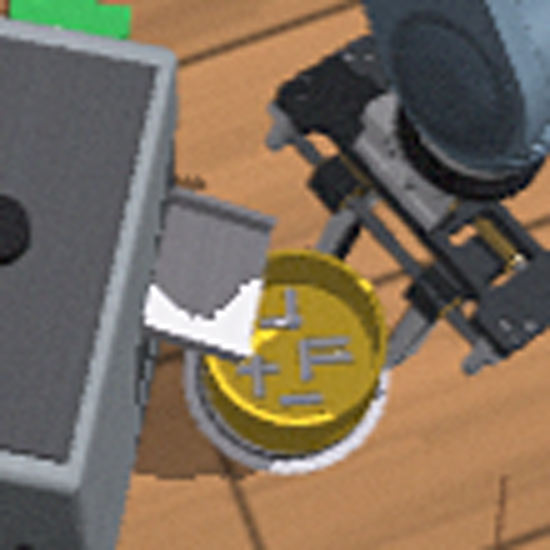

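Request:
play_rows(translation=[[0, -0.15, 0], [0, -0.15, 0]], twist=[[0, 0, 0], [0, 0, 0]])

```text
clock: 11.78
ee_pos: [595.4, 103.4, 26.9]
orientation: [[0.949, 0.298, 0.1], [0.314, -0.905, -0.286], [0.005, 0.303, -0.953]]
force: [-1.2, 3.5, -0.7]
opening: 50.8
```

```bash
python3 jar.py|head -2;python3 jar.py|sed -n 2p
```

```text
11.775 [595.4 103.4  26.9] [-1.2  3.5 -0.7]
scene (array([609.5,  52.4]), np.float64(0.4079915050610426), (348.41009813232034, 271.07059195948085)) [[460.3, 235.5], [421.3, 171.5], [457.1, 185.2], [344.0, 270.9], [233.8, 246.8]]
scene (array([609.5,  52.6]), np.float64(0.3586380770918819), (348.4227488151659, 271.0605055292259)) [[346.9, 271.2], [458.6, 238.3], [456.1, 185.6]]
```

The jar is centred: fit (609.5,52.5) against disc (609.2,53.2) from the same camera. Backing off next.

Request:
play_rows(translation=[[-0.2, 0.6, 0], [-0.6, 1.9, 0], [-0.8, 2.5, 0], [-0.8, 2.5, 3], [0, 0, 6], [0, 0, 6], [-2, 0, 6], [-3, 0, 6], [-4, 0, 6], [-4, -2, 6], [-4, -4, 3], [-2, -5, 0]], twist=[[0, 0, 0], [0, 0, 0], [0, 0, 0], [0, 0, 0], [0, 0, 0], [0, 0, 0], [0.1, 0.033, 0], [0.1, 0.033, 0], [0.1, 0.033, 0], [0, 0, -0.1], [0, 0, -0.12], [0, 0, -0.14]])

```text
clock: 13.88
ee_pos: [385.6, 83.2, 426.5]
orientation: [[0.999, -0.034, 0.001], [-0.034, -0.999, 0.015], [0.0, -0.015, -1.0]]
force: [0.6, -1.4, -0.3]
opening: 50.7
```

Request:
play_rows(translation=[[-1, -5.8, 0], [-1, -5.8, 0], [-1, -5.8, 0], [-1, -5.8, 0], [-1, -5.8, 0], [-0.5, -5, 0], [0, -4, 0], [0, 0, 0]], twist=[[0, 0, -0.12], [0, 0, -0.12], [0, 0, -0.12], [0, 0, -0.12], [0, 0, 0], [0, 0, 0], [0, 0, 0], [0, 0, 0]], gripper=1.0)

```text
clock: 14.88
ee_pos: [324.3, -303.4, 426.9]
orientation: [[0.863, -0.505, 0.008], [-0.505, -0.863, 0.011], [0.002, -0.014, -1.0]]
force: [0.2, 0.4, -1.0]
opening: 0.8
```

```bash
python3 -c "
from h import *
print(manip.observe()); print(yellow('scene',(348,271)))
import subprocess"
```

```text
{'clock': 14.875, 'qpos': array([-58.2337798 , -19.81668264, 101.22794157,   0.75560352,
        98.87684643, -27.81410317]), 'qd': array([ 1.41440798, -1.8950901 ,  0.67629315,  0.48399071,  0.92129838,
        0.2576818 ]), 'tau': array([-1.25307698e+00, -1.82715046e+01, -3.39138114e+01, -6.48029556e-03,
       -1.00235289e-01, -8.82026972e-02]), 'ee_pos': array([ 324.30227201, -303.39119154,  426.91837085]), 'orientation': array([[ 0.86334498, -0.50454384,  0.0084237 ],
       [-0.50461146, -0.86327461,  0.01114545],
       [ 0.0016486 , -0.01387306, -0.99990241]]), 'force': array([ 0.15636922,  0.44043871, -0.97139333]), 'torque': array([-0.05291953, -0.06498571,  0.0365514 ]), 'opening': 0.7642523233484564}
(array([609.66577133,  52.9308271 ]), np.float64(0.3215139215192918), (348.49890659169006, 270.88066229303337))
```

Request:
play_rows(translation=[[1.5, 0, -1], [2, 0, -2], [2, 0, -2], [2, 0, -2], [2, 0, -2], [2, 0, -2], [2, 0, -2], [1.3, 0, -2], [0, 0, 0]], twist=[[0.12, -0.073, 0], [0.12, -0.073, 0], [0.12, -0.073, 0], [0.12, -0.073, 0], [0.12, -0.073, 0], [0, 0, 0], [0, 0, 0], [0, 0, 0], [0, 0, 0]])

```text
clock: 16.05
ee_pos: [482.1, -284.8, 279.2]
orientation: [[0.87, -0.354, 0.343], [-0.493, -0.652, 0.577], [0.019, -0.671, -0.741]]
force: [-0.3, 1.2, -0.3]
opening: 0.5
```

```bash
python3 look.py w4 key_square_top key_bar_top key_round_top key_cross_top visor
```

```text
cam [ 452.8 -329.3  447.3] 340.42702151466455
key_square_top [(0.91, [322.0, 240.0], array([ 542.9, -185.8]))]
key_bar_top [(0.72, [282.0, 237.0], array([ 505.8, -161.6]))]
key_round_top [(0.98, [244.0, 233.0], array([ 470.8, -136.8]))]
key_cross_top [(0.65, [358.0, 239.0], array([ 578.4, -204.2]))]
visor [(0.72, [296.0, 190.0], array([ 514.3, -189.7])), (0.56, [166.0, 217.0], array([ 419.9, -165.7]))]
16.35 [ 481.7 -287.7  281.4] [[0.8678589580708713, -0.3547501455214337, 0.34781196521779284], [-0.4962126210226433, -0.6532935436623073, 0.5718221581462046], [0.024369317470536757, -0.6688496692543597, -0.7429981536345521]] [-59.3   6.1  99.3  36.5  96.  -33.2]
```

View pics/w4.png

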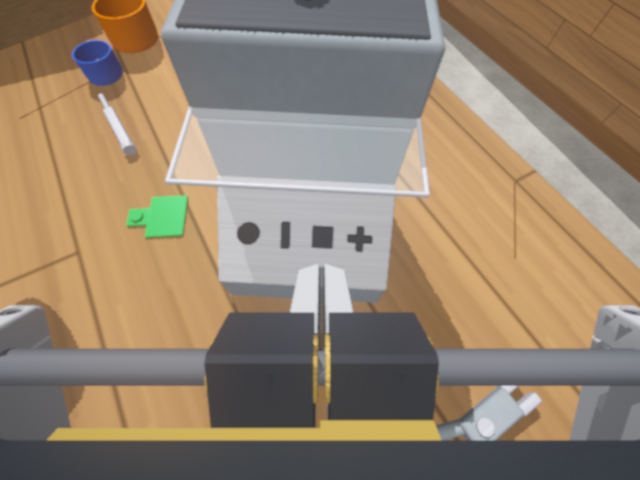

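The keys show from left to right as round (248,233), bar (285,235), square (322,237) and cross (359,239). I'm refitting the counter pose with these.

```bash
cat > keys.py <<'E'
from h import *
from scipy.spatial.transform import Rotation as Ro
np.set_printoptions(precision=3,suppress=True)
c=manip.get_calibration('wrist');o=manip.observe();cd=manip.get_calibration('side');cs=manip.get_calibration('scene')
wo=[(c,'key_round_top',[248,233]),(c,'key_bar_top',[285,235]),(c,'key_square_top',[322,237]),(c,'key_cross_top',[359,239])]
so=[(cs,'visor',[233,247]),(cd,'visor',[332,316]),(cd,'key_round_top',[306,318]),(cd,'key_bar_top',[323,321]),(cd,'key_square_top',[339,322]),(cd,'key_cross_top',[356,326])]
for ob in (wo,wo+so):
    p,r=fit(ob);print(p,np.degrees(p[2]),W(p,LOC['spot']));print(np.abs(r).max(0))
    for n in KY: print(n,W(p,LOC[n]))
s,k=np.sin(np.radians(40)),np.cos(np.radians(40));a=p[2]
z=np.array([s*np.cos(a),s*np.sin(a),-k]);x=np.array([np.sin(a),-np.cos(a),0]);R=np.c_[x,np.cross(z,x),z];print(R)
print('twist',Ro.from_matrix(R@o['orientation'].T).as_rotvec())
print('to square h=30',(W(p,LOC['key_square_top'])-(19+30)*z-o['ee_pos'])/10, 'z',z,'row',-x*4.2)
E
python3 keys.py
```

```text
[585.679 -84.037   1.004] 57.50241245825137 [613.352  52.47    0.   ]
[0.593 0.074]
key_round_top [ 474.673 -141.037  109.193]
key_bar_top [ 510.096 -163.602  109.193]
key_square_top [ 545.52  -186.167  109.193]
key_cross_top [ 580.943 -208.732  109.193]
[584.97  -82.806   1.012] 57.99928742619961 [611.459  53.936   0.   ]
[1.537 2.604]
key_round_top [ 474.463 -140.766  109.193]
key_bar_top [ 510.081 -163.023  109.193]
key_square_top [ 545.698 -185.28   109.193]
key_cross_top [ 581.316 -207.537  109.193]
[[ 0.848 -0.406  0.341]
 [-0.53  -0.65   0.545]
 [ 0.    -0.643 -0.766]]
twist [-0.017  0.039 -0.04 ]
to square h=30 [  4.734   7.574 -13.466] z [ 0.341  0.545 -0.766] row [-3.562  2.226 -0.   ]
```

Request:
play_rows(translation=[[-0.8, -1.2, -1.0], [0, 0, 0], [1.4, 2.2, -3.1], [1.4, 2.2, -3.1], [1.0, 1.6, -2.3], [0, 0, 0]], twist=[[-0.017, 0.039, -0.04], [0, 0, 0], [0, 0, 0], [0, 0, 0], [0, 0, 0], [0, 0, 0]])

```text
clock: 17.1
ee_pos: [511.0, -241.6, 185.3]
orientation: [[0.844, -0.412, 0.344], [-0.537, -0.649, 0.539], [0.001, -0.639, -0.769]]
force: [-0.5, 0.0, -0.1]
opening: -0.1
```

```bash
cat > go.py <<'E'
import sys
from h import *
from scipy.spatial.transform import Rotation as Ro
np.set_printoptions(precision=3,suppress=True)
p=np.array([585.2,-83.2,np.radians(57.9)]);key,h=sys.argv[1],float(sys.argv[2])
o=manip.observe()
s,k=np.sin(np.radians(40)),np.cos(np.radians(40));a=p[2]
z=np.array([s*np.cos(a),s*np.sin(a),-k]);x=np.array([np.sin(a),-np.cos(a),0]);R=np.c_[x,np.cross(z,x),z]
print(o['clock'],'twist',Ro.from_matrix(R@o['orientation'].T).as_rotvec())
D=(W(p,LOC['key_'+key+'_top'])-(19+h)*z-o['ee_pos'])/10
print('move',D,'in row,downslope,press:',R.T@D,'z',z,'row',-x*4.2,'F',R.T@o['force'])
E
python3 go.py square 30; python3 look.py w5 key_square_top key_bar_top; python3 -c "
import cv2;im=cv2.imread('pics/w5.png')[130:400,150:490];cv2.imwrite('pics/w5c.png',cv2.resize(im,None,fx=2,fy=2))"
```

```text
17.1 twist [ 0.005 -0.002  0.006]
move [ 1.804  2.928 -3.861] in row,downslope,press: [-0.028 -0.153  5.168] z [ 0.342  0.545 -0.766] row [-3.558  2.232 -0.   ] F [-0.439  0.232 -0.091]
cam [ 485.9 -280.2  355.6] 340.42702151466455
key_square_top [(0.61, [318.0, 238.0], array([ 544.4, -184.2]))]
key_bar_top [(0.82, [264.0, 236.0], array([ 508.1, -160.1])), (0.4, [370.0, 238.0], array([ 579.3, -206.5]))]
17.25 [ 511.8 -244.3  188.2] [[0.8426306126331928, -0.41122801517123697, 0.3476566843766059], [-0.53845010368357, -0.6514930438820228, 0.5344420451428661], [0.006718370082289348, -0.6375330056645396, -0.7703937500991138]] [-53.7   9.6 105.2  36.9  83.2 -31.8]
```

View pics/w5c.png

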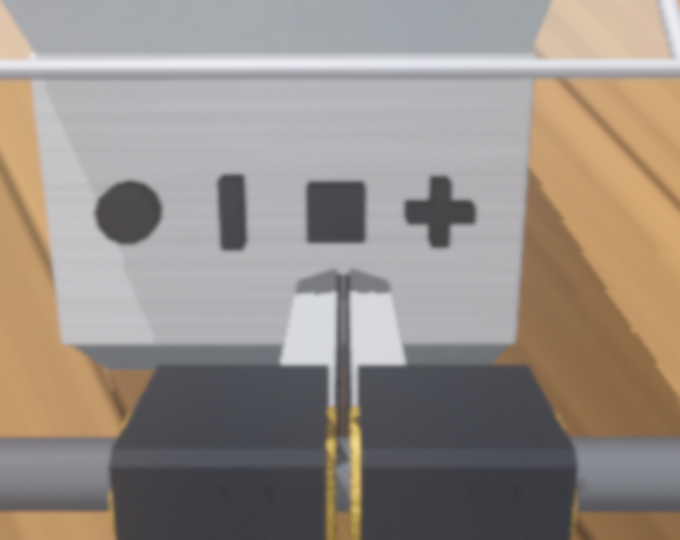

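The closed fingers line up with the square key at (336,211) in the crop. Going in.

Request:
play_rows(translation=[[0.7, 1.3, -1.7], [0.7, 1.3, -1.7], [0.7, 1.2, -1.6], [0.3, 0.5, -0.7]], twist=[[0, 0, 0], [0, 0, 0], [0, 0, 0], [0, 0, 0]])

```text
clock: 17.75
ee_pos: [538.3, -207.7, 136.6]
orientation: [[0.839, -0.409, 0.358], [-0.543, -0.656, 0.524], [0.02, -0.634, -0.773]]
force: [-0.3, -0.2, 0.4]
opening: 0.2
```

```bash
python3 go.py square 0
```

```text
17.75 twist [0.02  0.011 0.014]
move [ 0.099  1.179 -1.286] in row,downslope,press: [-0.543  0.021  1.661] z [ 0.342  0.545 -0.766] row [-3.558  2.232 -0.   ] F [-0.192  0.04  -0.493]
```

Request:
play_rows(translation=[[-0.4, 0.4, -0.3], [0.2, 0.5, -0.6]], twist=[[0.02, 0.011, 0.014], [0, 0, 0]])

```text
clock: 18.0
ee_pos: [536.7, -200.4, 129.1]
orientation: [[0.847, -0.406, 0.343], [-0.532, -0.65, 0.543], [0.002, -0.643, -0.766]]
force: [0.7, 0.0, 0.5]
opening: 0.5
```

```bash
python3 go.py square 0
```

```text
18.0 twist [0.001 0.001 0.001]
move [ 0.256  0.447 -0.533] in row,downslope,press: [-0.021 -0.052  0.739] z [ 0.342  0.545 -0.766] row [-3.558  2.232 -0.   ] F [ 0.605 -0.627 -0.072]
```

Request:
play_rows(translation=[[0.13, 0.21, -0.3], [0.13, 0.21, -0.3], [0.07, 0.11, -0.16]], twist=[[0, 0, 0], [0, 0, 0], [0, 0, 0]])

```text
clock: 18.38
ee_pos: [540.3, -195.5, 121.6]
orientation: [[0.847, -0.406, 0.344], [-0.532, -0.65, 0.543], [0.003, -0.642, -0.766]]
force: [-1.6, -0.2, 2.4]
opening: 0.5
```

```bash
python3 go.py square 0
```

```text
18.375 twist [0.002 0.002 0.001]
move [-0.099 -0.047  0.217] in row,downslope,press: [-0.059 -0.068 -0.226] z [ 0.342  0.545 -0.766] row [-3.558  2.232 -0.   ] F [-1.25  -0.762 -2.433]
```

Request:
play_rows(translation=[[0.07, 0.11, -0.16], [0.07, 0.11, -0.16]], twist=[[0, 0, 0], [0, 0, 0]])

```text
clock: 18.62
ee_pos: [541.6, -193.5, 118.8]
orientation: [[0.847, -0.406, 0.343], [-0.531, -0.65, 0.543], [0.003, -0.642, -0.767]]
force: [-2.5, -0.6, 3.1]
opening: 0.4
```

```bash
python3 go.py square 0
```

```text
18.625 twist [0.002 0.002 0.   ]
move [-0.233 -0.249  0.499] in row,downslope,press: [-0.065 -0.064 -0.598] z [ 0.342  0.545 -0.766] row [-3.558  2.232 -0.   ] F [-1.802 -0.625 -3.551]
```

Request:
play_rows(translation=[[0.07, 0.11, -0.16], [0.05, 0.07, -0.1]], twist=[[0, 0, 0], [0, 0, 0]])

```text
clock: 18.88
ee_pos: [541.9, -193.2, 118.5]
orientation: [[0.849, -0.404, 0.34], [-0.528, -0.653, 0.543], [0.003, -0.641, -0.768]]
force: [-10.6, -3.7, 10.3]
opening: 0.7
```

```bash
python3 go.py square 0
```

```text
18.875 twist [ 0.004  0.001 -0.004]
move [-0.26  -0.27   0.527] in row,downslope,press: [-0.077 -0.058 -0.64 ] z [ 0.342  0.545 -0.766] row [-3.558  2.232 -0.   ] F [ -6.972   0.085 -13.55 ]
```

The hard stop is reached 6.4 mm past the nominal top at 13.5 N, so the square key is right down. Backing out and shifting to the bar key.

Request:
play_rows(translation=[[-0.3, -0.5, 0.7], [-0.5, -0.9, 1.2], [-0.3, -0.5, 0.7], [-1.8, 1.1, 0], [-1.8, 1.1, 0], [0, 0, 0]], twist=[[0, 0, 0], [0, 0, 0], [0, 0, 0], [0, 0, 0], [0, 0, 0], [0, 0, 0]])

```text
clock: 19.62
ee_pos: [494.1, -192.2, 147.0]
orientation: [[0.848, -0.404, 0.343], [-0.53, -0.653, 0.541], [0.006, -0.64, -0.768]]
force: [0.1, 0.1, -0.9]
opening: 0.4
```

```bash
python3 go.py bar 0
```

```text
19.625 twist [ 0.006  0.003 -0.001]
move [ 0.961  1.855 -2.323] in row,downslope,press: [-0.171 -0.102  3.118] z [ 0.342  0.545 -0.766] row [-3.558  2.232 -0.   ] F [0.037 0.469 0.843]
```

Request:
play_rows(translation=[[0.25, 0.6, -0.7], [0.25, 0.5, -0.7], [0.25, 0.5, -0.6]], twist=[[0.006, 0.003, 0], [0, 0, 0], [0, 0, 0]])

```text
clock: 20.0
ee_pos: [503.3, -176.6, 126.3]
orientation: [[0.847, -0.406, 0.342], [-0.531, -0.65, 0.544], [0.002, -0.643, -0.766]]
force: [-0.5, 0.5, -0.1]
opening: 0.7
```

```bash
python3 go.py bar 0
```

```text
20.0 twist [ 0.001  0.001 -0.001]
move [ 0.035  0.296 -0.255] in row,downslope,press: [-0.127 -0.042  0.369] z [ 0.342  0.545 -0.766] row [-3.558  2.232 -0.   ] F [-0.682 -0.043  0.216]
```

Request:
play_rows(translation=[[0.0, 0.21, -0.2], [0.11, 0.17, -0.24], [0.07, 0.11, -0.16], [0.07, 0.11, -0.16]], twist=[[0, 0, 0], [0, 0, 0], [0, 0, 0], [0, 0, 0]])

```text
clock: 20.5
ee_pos: [505.8, -170.2, 118.5]
orientation: [[0.849, -0.405, 0.34], [-0.529, -0.65, 0.546], [-0.0, -0.643, -0.766]]
force: [-12.4, -6.1, 12.9]
opening: 0.5
```

```bash
python3 go.py bar 0
```

```text
20.5 twist [ 0.    -0.    -0.003]
move [-0.207 -0.339  0.527] in row,downslope,press: [ 0.005 -0.034 -0.659] z [ 0.342  0.545 -0.766] row [-3.558  2.232 -0.   ] F [ -7.218   0.719 -17.428]
```

The bar key is right down: 6.6 mm past nominal at 17 N, a hard stop. Round key next.

Request:
play_rows(translation=[[-0.3, -0.5, 0.7], [-0.5, -0.9, 1.2], [-0.3, -0.5, 0.7], [-1.8, 1.1, 0], [-1.8, 1.1, 0], [0, 0, 0]], twist=[[0, 0, 0], [0, 0, 0], [0, 0, 0], [0, 0, 0], [0, 0, 0], [0, 0, 0]])

```text
clock: 21.25
ee_pos: [458.0, -169.9, 147.7]
orientation: [[0.847, -0.405, 0.344], [-0.531, -0.651, 0.542], [0.004, -0.642, -0.767]]
force: [0.9, 0.2, 0.6]
opening: 0.6
```

```bash
python3 go.py round 0
```

```text
21.25 twist [ 0.003  0.003 -0.   ]
move [ 1.01   1.857 -2.391] in row,downslope,press: [-0.131 -0.079  3.188] z [ 0.342  0.545 -0.766] row [-3.558  2.232 -0.   ] F [ 0.639 -0.919 -0.033]
```

Request:
play_rows(translation=[[0.2, 0.65, -0.75], [0.25, 0.5, -0.7], [0.25, 0.5, -0.6]], twist=[[0.003, 0.003, 0], [0, 0, 0], [0, 0, 0]])

```text
clock: 21.62
ee_pos: [466.7, -153.9, 126.6]
orientation: [[0.847, -0.407, 0.343], [-0.532, -0.65, 0.543], [0.002, -0.642, -0.766]]
force: [0.3, 0.3, -0.1]
opening: 0.4
```

```bash
python3 go.py round 0
```

```text
21.625 twist [0.002 0.001 0.001]
move [ 0.141  0.254 -0.28 ] in row,downslope,press: [-0.015 -0.042  0.401] z [ 0.342  0.545 -0.766] row [-3.558  2.232 -0.   ] F [ 0.06  -0.207  0.343]
```

Request:
play_rows(translation=[[0.08, 0.18, -0.22], [0.11, 0.17, -0.24], [0.07, 0.11, -0.16], [0.07, 0.11, -0.16]], twist=[[0, 0, 0], [0, 0, 0], [0, 0, 0], [0, 0, 0]])

```text
clock: 22.12
ee_pos: [470.1, -147.7, 118.4]
orientation: [[0.848, -0.406, 0.34], [-0.529, -0.65, 0.545], [0.0, -0.642, -0.767]]
force: [-11.5, -6.3, 13.7]
opening: 0.2
```

```bash
python3 go.py round 0
```

```text
22.125 twist [ 0.001 -0.    -0.002]
move [-0.197 -0.361  0.534] in row,downslope,press: [ 0.025 -0.029 -0.673] z [ 0.342  0.545 -0.766] row [-3.558  2.232 -0.   ] F [ -6.389  -0.006 -17.868]
```

The round key is right down: 6.7 mm at 18 N. Retreating well clear along the normal.

Request:
play_rows(translation=[[-0.3, -0.5, 0.7], [-0.7, -1.1, 1.5], [-1.2, -1.9, 2.7], [-1.4, -2.2, 3.1], [-1.4, -2.2, 3.1], [-1.4, -2.2, 3.1], [0, 0, 0], [0, 0, 0]], twist=[[0, 0, 0], [0, 0, 0], [0, 0, 0], [0, 0, 0], [0, 0, 0], [0, 0, 0], [0, 0, 0], [0, 0, 0]])

```text
clock: 23.12
ee_pos: [403.8, -251.0, 264.2]
orientation: [[0.846, -0.407, 0.343], [-0.532, -0.649, 0.543], [0.002, -0.642, -0.767]]
force: [0.3, -0.4, -1.1]
opening: 0.5
```

```bash
python3 look.py w6 key_round_top key_bar_top key_square_top key_cross_top; python3 -c "
from h import *
print(yellow('scene',(348,271)))
a=cv2.imread('pics/w6.png')[80:380,100:500];s=manip.grab_frame('scene')[150:450,100:500,::-1];cv2.imwrite('pics/fin.png',np.hstack([a,s]))"
```

```text
cam [ 378.4 -290.2  434.3] 340.42702151466455
key_round_top [(0.59, [318.0, 214.0], array([ 469.9, -138.2]))]
key_bar_top []
key_square_top [(0.92, [397.0, 211.0], array([ 545.5, -180.3])), (0.5, [155.0, 118.0], array([369.2,  86.8]))]
key_cross_top [(0.56, [438.0, 216.0], array([ 579.6, -209.1]))]
23.375 [ 403.9 -250.7  264.3] [[0.8471035637052239, -0.40661139455710765, 0.34217353225261876], [-0.5314264644534666, -0.6496092826072493, 0.5436852884058787], [0.0012104694949144916, -0.6423978158172857, -0.7663703941285719]] [-64.2  -4.8 111.6  33.2  96.  -35.4]
(array([609.67020828,  52.82771603]), np.float64(0.30393618120589316), (348.48267790262173, 270.88888888888886))
```

View pics/fin.png

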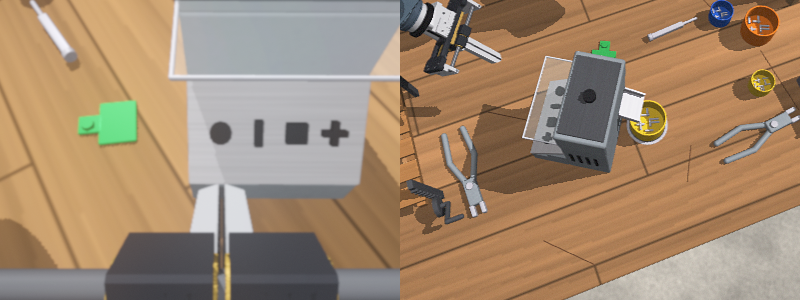

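All four keys stand up: round, bar, square and cross at (220,133) to (335,133). The jar is on the disc at (648,120), the bystanders haven't moved and the arm is clear.

```bash
python3 -c "
from workcell import manip
print(manip.job_done())"
```

```text
the job is handed in; nothing more can be done
None
```

The jar is on the disc and all three keys were pressed in order. I handed the job in at about 23 s.

- **Jar:** I slid the large yellow jar along the shelf with the partly opened fingers low against its side. My last fit put it at (609.7, 52.8) and the disc at (609.2, 53.2), both from the scene camera. It had not moved after the key presses. Counter fits using the other cameras put the disc at (609–613, 52–57), so the centring is good to a few millimetres.
- **Keys:** I pressed square, then bar, then round. Each went to its hard stop, 6.4 to 6.7 mm past the nominal top, at about 13 to 18 N. I backed clear after each before starting the next.
- **Last view:** All four keys were up, and the cross key was never touched. The applicators, tag and punch looked undisturbed by eye. The arm was standing clear of everything.
- **Missed check:** In the last wrist picture the detector did not report the bar key, though it is plainly visible and up. Late in the jar slide, the side camera's jar fit was unusable because the large jar's yellow was hidden or mixed up with another jar. I relied on the scene camera alone for that part.

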